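# Sweep the counted tablets into the counting tray's trough and shut the cover

## Robot

A 6-joint arm with a two-finger parallel gripper is mounted at the origin on the work surface. World frame = base frame: x ahead of the robot, y to its left, z up, the work surface at z = 0. Lengths are in m, angles in rad, forces in N, time in s.
With the tool pointing down it reaches from about 0.3 to 0.85 m from the base axis. Payload 4.2 kg.
Tool frame: the origin (TCP) lies at the very end of the fingers, on their centre line; the grasp point (between the pads) lies r.grip_point_offset behind it (r.grip_point_offset is the distance from the TCP to the grasp point, in m); z points along the fingers, y is the line along which they close (so a half turn about z gives the same grasp; the last joint's range is limited). The gripper opens to 91 mm and grips with 3 to 60 N. Pads are 32 mm wide; open, the fingers measure 118 mm over their backs; the gripper's body (76 mm by 178 mm) begins 60 mm behind the grasp point.
Start: joints at [1.306, 0.32, 1.565, -0, 1.257, -0.02], TCP at [0.139, 0.558, 0.214] pointing down, gripper open.
Joint ranges: [-3.11, 3.11], [-0.84, 2.01], [0.21, 2.61], [-1.34, 4.49], [0.05, 2.63], [-2.56, 2.56]. Speed limits (rad/s): [2.57, 2.57, 3.14, 3.14, 3.14, 3.14].

## Interface

Orientations are given as a unit quaternion [w, x, y, z].
In Python, from plant import status, get_image, camera_info, workorder, r gives the robot as it stands.
- The arm moves only by the tool send_rows, never from a script. Its argument "increments" is a list of rows, each a list of 3 entries, a list of its own where there are three numbers: the opening, from 0 (shut) to 1 (fully open), then the shift along the tool's x, y, z in mm, then the turn about the tool's z in degrees. A call has 1 to 12 rows; each row is the pose to reach, as a shift and turn from the pose commanded when the call began, along the tool's axes at that moment; what a row does not reach only later rows make up. A row lasts 1/12 s, in which the tool goes at most 41.7 mm and 7.16 degrees, less where a joint would pass 70% of its speed; a pose out of reach is approached as far as the arm can. A call with a gripper value outside its range is refused whole. The fingers move at their own pace and stop on an object; "grip_force" is the grip in N (left out, the last holds). Time passes only in rows, so rows that repeat a pose let the fingers close. It gives the time, the measured TCP pose, the force, the opening and the grip force at its end, in the units of the state.
- status.read_state(): the state, without advancing time (a new reading comes with each control period).
- get_image(name): name is "side" or "top"; returns the picture (384x512x3 uint8, red, green, blue); there is no depth.
- camera_info(name): a dict with "vertical_fov" (degrees; the focal length in pixels is half the picture's height over the tangent of half this angle, whatever the lens; pixels are square), "cx", "cy" (the principal point, pixels), "R" (3x3) and "t" (3): a world point X has camera coordinates R X + t. Camera axes: x right, y down, z forward; pixel columns grow to the right and rows downward; lengths in m; the calibration is good to about 2 mm. A picture is of the moment at which its call begins. camera_info takes no time and is no camera call.
- workorder.finish_job(): hands the job in; it is judged then, once.
The state is a dict: "t": time; "q": joint angles; "dq": joint speeds; "joint_torque": joint torques, N m; "eef_pos": TCP position; "ee_rot": TCP orientation; "wrist_force": force on the tool from outside, world axes, zero at the start; "wrist_torque": the same for the moment, N m; "opening": finger opening in m; "finger_force": force on a finger pad.
Only numpy, scipy, OpenCV 4.12 (cv2) and the standard library are available. Lean on these libraries where they do the work, as an engineer would, in place of code of your own. Each camera call takes 0.05 s, during which the arm holds its last target. There are 200 camera calls.

## Task

On the tablet-counting tray, sweep the three whole tablets across the platform into the trough with the fingertips, leaving the two broken halves and the desiccant canister on the platform; then push the trough's open cover over so that it lies fully shut. Do not pick up or lift any of them, and do not disturb anything else on the counter.

Things in the scene. Friction and masses are not known exactly. Their poses are not given: they have to be found in the camera images.
- tray: Grey plastic tablet-counting tray, fixed, 248 mm (x) by 230 mm (y); origin at the centre of its footprint at counter height, z up. Flat platform 30 mm above the counter, x -120..120, y -111..58 mm in the tray frame; past its edge at y = 58 the trough. Walls 4 mm thick round the platform's other three sides and round the trough, rim 44 mm above the counter.
- trough (a point): Middle of the trough's floor, 12 mm above the counter, axes as the tray's. The trough is a sunken channel along the whole tray: x -120..120, y 58..110 mm in the tray frame. From the platform there is only the 18 mm step down into it, no rim. At its -x end the wall is lower (30 mm), with a pouring lip.
- cover (a joint): White trough cover, a plate 236 x 52 x 3 mm, 30 g, hinged along the top of the trough's outer wall (line along tray x at tray y = 110 mm, 44 mm above the counter). In rad: 0 = shut, flat over the trough, top at 47 mm; it starts at 1.7 to 1.95, just past upright, leaning outwards (stop at 2.0). Light friction hinge: stays put near upright, falls shut by itself below about 1.0.
- cover_edge (a point): Middle of the cover's free long edge, 52 mm from the hinge line; about 95 mm above the counter at the start. A 34 mm wide thumb tab sticks out 7 mm further here. Pushed on its outer face towards the platform, the cover swings over and shut.
- tab_a: A whole round tablet: pressed beige disc 32 mm across and 12 mm thick, about 18 g, with a score line across its top; lies flat on the platform. Origin at its centre, z along its axis. The three whole tablets (tab_a to tab_c) are alike.
- tab_b: A whole round tablet: pressed beige disc 32 mm across and 12 mm thick, about 18 g, with a score line across its top; lies flat on the platform. Origin at its centre, z along its axis. The three whole tablets (tab_a to tab_c) are alike.
- tab_c: A whole round tablet: pressed beige disc 32 mm across and 12 mm thick, about 18 g, with a score line across its top; lies flat on the platform. Origin at its centre, z along its axis. The three whole tablets (tab_a to tab_c) are alike.
- half_a: Half of a broken tablet: a half-disc (D shape) 32 mm long, 16 mm wide, 12 mm thick, about 10 g, flat broken edge; lies on the platform. Origin near the middle of the half, half-way up: 7 mm from the flat broken edge (which faces its own +x) and 9 mm from the top of the curve (its -x side). Stays on the platform.
- half_b: Half of a broken tablet: a half-disc (D shape) 32 mm long, 16 mm wide, 12 mm thick, about 10 g, flat broken edge; lies on the platform. Origin near the middle of the half, half-way up: 7 mm from the flat broken edge (which faces its own +x) and 9 mm from the top of the curve (its -x side). Stays on the platform.
- canister: White plastic desiccant canister from the tablet tub, upright cylinder 20 mm across and 28 mm tall, about 10 g, standing on the platform. Origin at its centre, 14 mm above the platform. Stays on the platform.
- pot_a: Capped amber dispensing pot, 42 mm across, 62 mm tall, standing on the counter beyond the tray's +x end. Origin at the centre of its underside. Leave alone.
- pot_b: A second dispensing pot like pot_a. Leave alone.
- tub: White capped tablet tub, 92 mm across, 130 mm tall, on the counter to the right of the tray. Origin at the centre of its underside. Leave alone.
- stapler: Black stapler, 140 x 34 x 44 mm, on the counter to the right of the tray. Origin at the centre of its underside. Leave alone.
- label_roll: Roll of paper labels standing on its end, 72 mm across, 50 mm tall, on the counter to the left of the tray. Origin at the centre of its underside. Leave alone.
- pen: Pen, 140 mm long, 13 mm high, lying on the counter to the left of the tray. Origin at the centre of its underside. Leave alone.

How it is judged:
On the way, in this order (a step that is already met when the one before it is completed fails the run):
1. all three whole tablets lie in the trough (y of tab_a in the frame of tray between 0.061 and 0.109 m and x of tab_a in the frame of tray between -0.119 and 0.119 m and z of each of tab_a, tab_b, tab_c in the frame of tray below 0.036 m and y of tab_b in the frame of tray between 0.061 and 0.109 m and x of tab_b in the frame of tray between -0.119 and 0.119 m and y of tab_c in the frame of tray between 0.061 and 0.109 m and x of tab_c in the frame of tray between -0.119 and 0.119 m), for 0.2 s.
2. the cover is shut (value of joint cover below 0.08 rad), for 0.2 s.
At the end, for the whole second after the job is handed in: The three whole tablets lie in the trough (each centre past the platform's edge and no higher than 36 mm above the counter), the two halves and the desiccant canister are still on the platform, the cover is shut (within 0.08 rad), and tablets, halves and canister are at rest (all of step 1 and y of half_a in the frame of tray between -0.111 and 0.054 m and x of half_a in the frame of tray between -0.119 and 0.119 m and z of half_a in the frame of tray between 0.032 and 0.06 m and y of half_b in the frame of tray between -0.111 and 0.054 m and x of half_b in the frame of tray between -0.119 and 0.119 m and z of half_b in the frame of tray between 0.032 and 0.06 m and y of canister in the frame of tray between -0.111 and 0.054 m and x of canister in the frame of tray between -0.119 and 0.119 m and z of canister in the frame of tray between 0.032 and 0.06 m and linear speed of each of tab_a, tab_b, tab_c, half_a, half_b, canister below 0.02 m/s and value of joint cover below 0.08 rad); the robot touches nothing.
It fails at once if a tablet, a half or the canister is pushed by the arm or the gripper's body instead of the fingers (contact force between the arm and tab_a above 2 N or contact force between the arm and tab_b above 2 N or contact force between the arm and tab_c above 2 N or contact force between the arm and half_a above 2 N or contact force between the arm and half_b above 2 N or contact force between the arm and canister above 2 N).
It fails at once if a tablet, a half or the canister is lifted (its centre rises more than about 16 mm above where it lies on the platform) (height (world z) of any of tab_a, tab_b, tab_c, half_a, half_b above 0.055 m or height (world z) of canister above 0.06 m).
It fails at once if a pot, the tub, the stapler, the label roll or the pen is moved by more than 30 mm (distance of any of pot_a, pot_b, tub, stapler, label_roll, pen from where it was at the start of the episode above 0.03 m).
It also fails if it takes over 58 s, if anything falls off the work surface, if the arm or the gripper's body presses on something with over 40 N, if the wrist force passes 120 N, or if a joint passes its speed limit or range.

## Working session

There is one attempt and no reset: what is moved stays moved. The work goes in short steps, Python scripts to look and compute and a tool call to move; the robot and the scene stay as the last step left them, time stands still between calls to the robot, and variables do not carry over. Pictures are saved under pics/ and viewed, at most 10 in all, crops included, and the job is handed in when it is done.

Besides the shell and the picture viewer there is one more tool, called after ">>>" as name(argument=value, ...) on one line, values as JSON. send_rows: Moves the arm, as the interface text tells. Its arguments: {"type":"object","properties":{"increments":{"type":"array","items":{"type":"array"}},"grip_force":{"type":"number"}},"required":["increments"]}

```bash
mkdir -p pics; cat > h.py <<'E'
import numpy as np, cv2
from plant import status, get_image, camera_info, workorder, r
def K(n):
    c=camera_info(n); f=192/np.tan(np.radians(c["vertical_fov"])/2); return c,f
def px(n,u,v,z):
    c,f=K(n);R=np.array(c["R"]);t=np.array(c["t"])
    d=R.T@np.array([(u-c["cx"])/f,(v-c["cy"])/f,1]);o=-R.T@t
    return o+d*(z-o[2])/d[2]
def proj(n,X):
    c,f=K(n);p=np.array(c["R"])@X+np.array(c["t"]);return f*p[0]/p[2]+c["cx"],f*p[1]/p[2]+c["cy"]
def save(n,name,crop=None,s=1):
    im=get_image(n)[:,:,::-1]
    if crop: a,b,c,d=crop; im=im[b:d,a:c]
    cv2.imwrite("pics/"+name,cv2.resize(im,None,fx=s,fy=s,interpolation=cv2.INTER_CUBIC))
E
python3 - <<'E'
from h import *
save("top","t0.png",None,1.5);save("side","s0.png",None,1.5)
print(status.read_state());print(camera_info("top"),camera_info("side"),r.grip_point_offset)
E
```

```text
{'t': 0.1, 'q': array([ 1.30598581e+00,  3.20232836e-01,  1.56555478e+00, -8.60561239e-06,
        1.25739699e+00, -2.00176159e-02]), 'dq': array([ 3.70032867e-03, -1.70018312e-03, -4.02889704e-03, -1.64261443e-03,
        3.52254674e-04,  8.05051845e-05]), 'joint_torque': array([ 5.24346433e-04, -4.13332772e+01, -2.32509255e+01,  7.30965030e-02,
        4.21612593e-02, -5.40652297e-05]), 'eef_pos': array([0.13924779, 0.55741859, 0.21320243]), 'ee_rot': array([-1.08924794e-04,  1.22089721e-01,  9.92518749e-01, -7.88499563e-04]), 'wrist_force': array([ 0.53318624,  0.37139056, -0.61085052]), 'wrist_torque': array([ 0.0075706 , -0.0528168 , -0.03814226]), 'finger_force': 0.0, 'opening': 0.09123609057078078}
{'vertical_fov': 46.66253439781087, 'cx': 257.39101923945, 'cy': 202.12321240562318, 'R': array([[-0.00856365, -0.99975675,  0.020325  ],
       [-0.98062286,  0.00441803, -0.19585525],
       [ 0.19571781, -0.02160839, -0.98042216]]), 't': array([-0.04021033,  0.59359791,  1.26540402])} {'vertical_fov': 53.38199988825201, 'cx': 257.8827155327012, 'cy': 183.1417016793252, 'R': array([[ 0.88051032, -0.47366091,  0.01862572],
       [-0.25361894, -0.50393178, -0.82566954],
       [ 0.40047348,  0.72228672, -0.56384651]]), 't': array([-0.53091443,  0.20499029,  0.96595397])} 0.0188
```

View pics/t0.png

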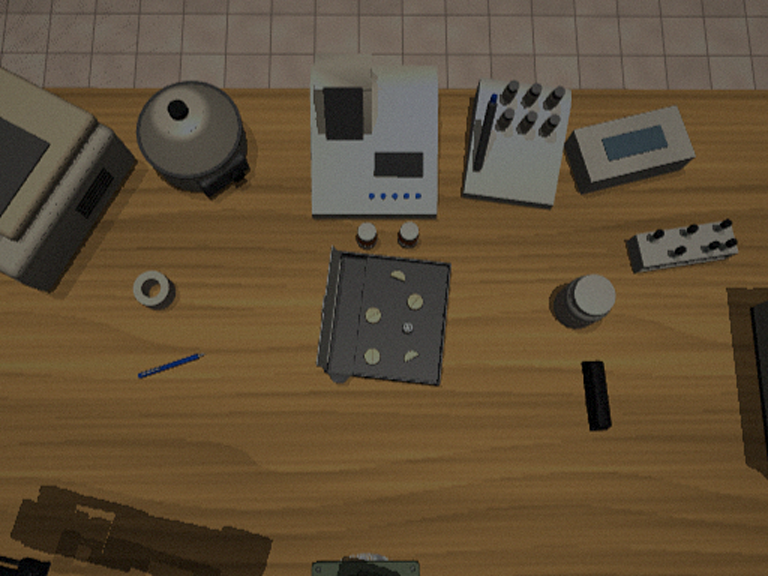

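View pics/s0.png

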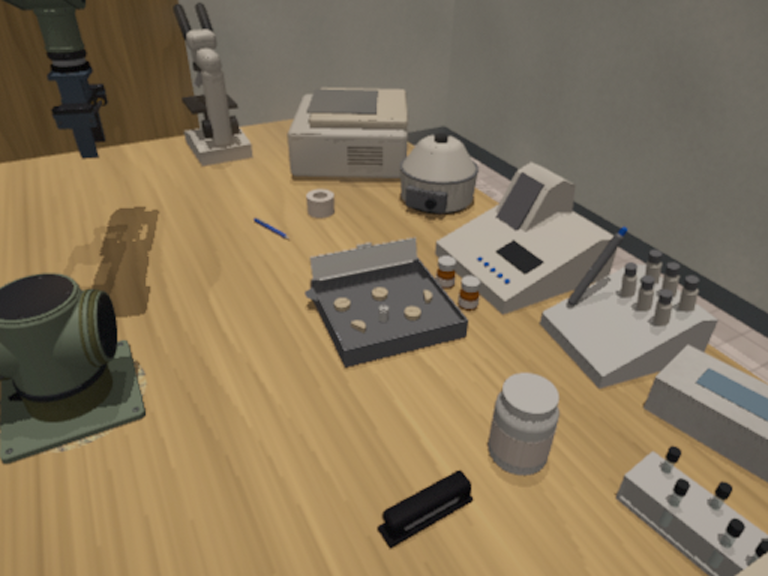

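The pictures show the tray at about (385, 318) in the top one, enlarged 1.5x. The trough is on its left (world +y) and the arm is clear of it. I'll take a closer crop.

```bash
python3 - <<'E'
from h import *
save("top","t1.png",(205,160,307,260),6)
E
```

```text
(no output)
```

View pics/t1.png

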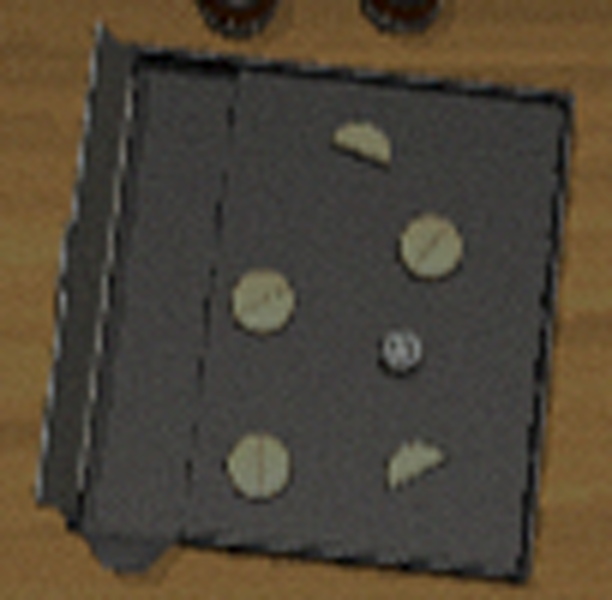

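```bash
cat >> h.py <<'E'
def crop(x,y,z,o=(205,160),s=6): return px("top",(x+.5)/s-.5+o[0],(y+.5)/s-.5+o[1],z)
E
python3 - <<'E'
from h import *
P=[(575,93,.044,.124,-.115),(527,582,.044,-.124,-.115),(237,72,.030,.120,.058),(186,538,.030,-.120,.058)]
W=np.array([crop(*p[:3])[:2] for p in P]);T=np.array([p[3:] for p in P])
Tm,Wm=T.mean(0),W.mean(0)
A=((T-Tm)[:,0]+1j*(T-Tm)[:,1]);B=((W-Wm)[:,0]+1j*(W-Wm)[:,1])
k=(A.conj()@B);a=np.angle(k);print("yaw deg",np.degrees(a),"scale",abs(k)/(abs(A)**2).sum())
Rm=np.array([[np.cos(a),-np.sin(a)],[np.sin(a),np.cos(a)]]);t=Wm-Rm@Tm
print("tray",t,"res mm",(W-(T@Rm.T+t))*1e3)
np.savez("tray.npz",R=Rm,t=t)
for n,x,y,z in [("tabTop",431,246,.042),("tabMid",262,301,.042),("tabLow",259,466,.042),("halfTop",364,141,.042),("halfLow",412,464,.042),("can",402,349,.058),("covL",100,28,.095),("covB",38,500,.095),("pot1",237,25,.03),("pot2",402,22,.03)]:
    w=crop(x,y,z)[:2]; print(n,w.round(4),"tray mm",((w-t)@Rm*1e3).round(1))
s=status.read_state();from scipy.spatial.transform import Rotation as Ro
q=s["ee_rot"];M=Ro.from_quat([q[1],q[2],q[3],q[0]]).as_matrix();print(M.round(3))
E
```

```text
yaw deg -6.613026317485478 scale 0.9982472652060201
tray [ 0.56930506 -0.04814433] res mm [[ 0.69875422  0.10954367]
 [-0.44621542  1.96504003]
 [ 0.12845467 -0.18539979]
 [-0.38099347 -1.8891839 ]]
tabTop [ 0.6012 -0.102 ] tray mm [ 37.9 -49.8]
tabMid [ 0.5735 -0.0168] tray mm [ 0.6 31.6]
tabLow [ 0.4906 -0.015 ] tray mm [-82.   23.9]
halfTop [ 0.6557 -0.0689] tray mm [ 88.2 -10.7]
halfLow [ 0.4911 -0.0907] tray mm [-72.8 -51.3]
can [ 0.5462 -0.0857] tray mm [-18.6 -40. ]
covL [0.7001 0.0619] tray mm [117.3 124.4]
covB [0.4688 0.0895] tray mm [-115.7  125.1]
pot1 [ 0.7204 -0.0046] tray mm [145.   60.6]
pot2 [ 0.7218 -0.0898] tray mm [156.2 -23.8]
[[-0.97   0.242 -0.   ]
 [ 0.242  0.97  -0.001]
 [ 0.    -0.001 -1.   ]]
```

```bash
cat >> h.py <<'E'
from scipy.spatial.transform import Rotation as Ro
def go(x,y,z):
    "tool shift (mm) and turn (deg) to tray x,y mm, world z m with tool y along tray y"
    d=np.load("tray.npz");s=status.read_state();q=s["ee_rot"];M=Ro.from_quat([*q[1:],q[0]]).as_matrix()
    w=np.r_[d["R"]@[x/1e3,y/1e3]+d["t"],z]
    ang=np.degrees(np.arctan2(M[1,1],M[0,1])-np.arctan2(d["R"][1,1],d["R"][0,1]))
    print((M.T@(w-s["eef_pos"])*1e3).round(1),"turn",round(ang,1),"now tray",((s["eef_pos"][:2]-d["t"])@d["R"]*1e3).round(1),s["eef_pos"][2].round(4),s["t"])
E
python3 -c "
from h import *
go(-82,-14,.12)"
```

```text
[-484.5 -507.7   93.9] turn -7.4 now tray [-496.9  552.1] 0.2133 0.15
```

>>> send_rows(increments=[[0, [-40, -42, 0], -5], [0, [-80, -84, 0], -7.4], [0, [-120, -126, 0], -7.4], [0, [-160, -168, 0], -7.4], [0, [-200, -210, 0], -7.4], [0, [-240, -252, 0], -7.4], [0, [-280, -294, 0], -7.4], [0, [-320, -336, 0], -7.4], [0, [-360, -378, 0], -7.4], [0, [-400, -420, 0], -7.4], [0, [-440, -462, 0], -7.4], [0, [-484, -508, 0], -7.4]], grip_force=5)

```text
t: 1.15
eef_pos: [0.3865, 0.1211, 0.214]
ee_rot: [0.0, 0.058, 0.998, 0.0]
wrist_force: [0.6, -0.1, -0.7]
opening: 0.0141
finger_force: 0.0
```

```bash
python3 -c "
from h import *
go(-82,-14,.07)"
```

```text
[-119.  -161.1  144. ] turn -0.0 now tray [-201.  147.] 0.214 1.15
```

>>> send_rows(increments=[[0, [-24, -32, 0], 0], [0, [-48, -64, 0], 0], [0, [-72, -97, 0], 0], [0, [-96, -129, 0], 0], [0, [-119, -161, 0], 0], [0, [-119, -161, 36], 0], [0, [-119, -161, 72], 0], [0, [-119, -161, 108], 0], [0, [-119, -161, 136], 0], [0, [-119, -161, 136], 0], [0, [-119, -161, 136], 0]])

```text
t: 2.07
eef_pos: [0.485, -0.0505, 0.0772]
ee_rot: [-0.002, 0.058, 0.998, 0.0]
wrist_force: [0.2, -0.9, 0.1]
opening: 0.0005
finger_force: 0.0
```

```bash
python3 -c "
from h import *
save('top','t2.png',(205,160,307,260),6)
save('side','s2.png',(180,140,330,250),5)
go(-82,-14,.034)"
```

```text
[ 1.  -2.  45.6] turn -0.0 now tray [-81.1 -12. ] 0.0796 2.1667
```

View pics/s2.png

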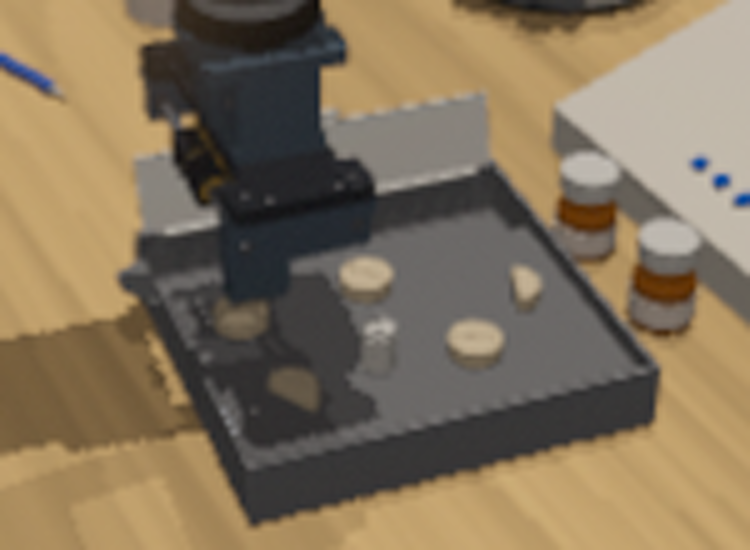

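The fingertips are at about (255, 290), above and behind the low tablet at (240, 318). The canister, both halves and the other tablets haven't moved. I'll check the tip height by reprojection, then descend.

```bash
python3 -c "
from h import *
s=status.read_state();p=s['eef_pos']
c=lambda X:[(np.array(proj('side',np.array(X)))-[180,140])*5]
d=np.load('tray.npz')
for o in [(0,0,0),(16,-13.5,0),(-16,-13.5,0),(38,-89,79),(-38,-89,79),(-38,89,79)]:
    X=np.array(p);X[:2]+=d['R']@np.array(o[:2])/1e3;X[2]+=o[2]/1e3;print(o,np.round(c(X)))
"
```

```text
(0, 0, 0) [[254. 289.]]
(16, -13.5, 0) [[289. 296.]]
(-16, -13.5, 0) [[235. 308.]]
(38, -89, 79) [[376. 247.]]
(-38, -89, 79) [[235. 277.]]
(-38, 89, 79) [[139. 104.]]
```

View pics/t2.png

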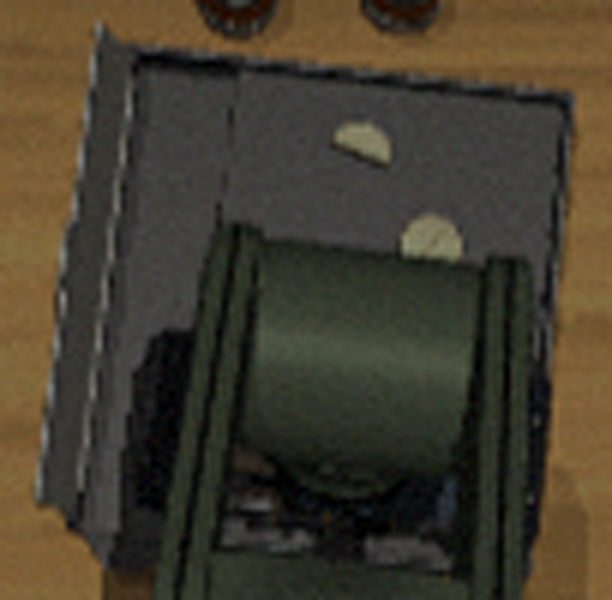

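>>> send_rows(increments=[[0, [0, -2, 20], 0], [0, [0, -2, 36], 0], [0, [0, -2, 43], 0], [0, [0, -2, 43], 0], [0, [0, -2, 43], 0]])

```text
t: 2.58
eef_pos: [0.4866, -0.0526, 0.0362]
ee_rot: [0.001, 0.058, 0.998, -0.0]
wrist_force: [1.1, 0.1, -0.1]
opening: 0.0003
finger_force: 0.0
```

>>> send_rows(increments=[[0, [0, 6, 0], 0], [0, [0, 12, 0], 0], [0, [0, 18, 0], 0], [0, [0, 24, 0], 0], [0, [0, 30, 0], 0], [0, [0, 36, 0], 0], [0, [0, 42, 0], 0], [0, [0, 48, 0], 0], [0, [0, 53, 0], 0], [0, [0, 58, 0], 0], [0, [0, 62, 0], 0], [0, [0, 66, 0], 0]])

```text
t: 3.58
eef_pos: [0.4932, 0.0134, 0.0349]
ee_rot: [-0.0, 0.058, 0.998, 0.0]
wrist_force: [-0.4, -0.1, -0.2]
opening: 0.0008
finger_force: 0.0
```

```bash
python3 -c "
from h import *
save('side','s3.png',(180,140,330,250),5)
go(0,-6,.07)"
```

```text
[-82.6 -58.8 -35.1] turn -0.0 now tray [-82.6  52.9] 0.0349 3.6333
```

View pics/s3.png

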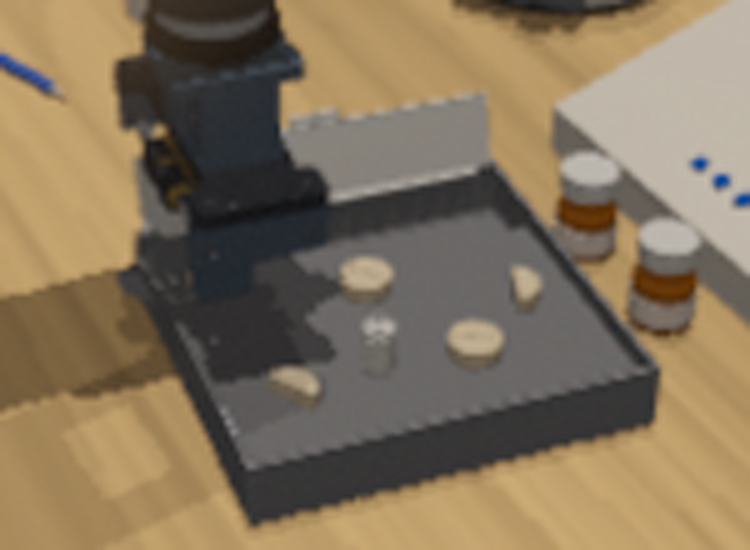

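The low tablet has left the platform and is hidden behind the fingers. The rest is unchanged, so I'll do the middle tablet next.

>>> send_rows(increments=[[0, [0, 0, -20], 0], [0, [-10, -20, -36], 0], [0, [-40, -40, -36], 0], [0, [-70, -58, -36], 0], [0, [-82, -58, -36], 0], [0, [-82, -58, -36], 0], [0, [-82, -58, -16], 0], [0, [-82, -58, 0], 0], [0, [-82, -58, 0], 0], [0, [-82, -58, 0], 0]])

```text
t: 4.47
eef_pos: [0.5663, -0.0536, 0.0342]
ee_rot: [-0.002, 0.058, 0.998, 0.0]
wrist_force: [-0.7, 0.5, 0.7]
opening: 0.0002
finger_force: 0.0
```

>>> send_rows(increments=[[0, [0, 6, 0], 0], [0, [0, 12, 0], 0], [0, [0, 18, 0], 0], [0, [0, 24, 0], 0], [0, [0, 30, 0], 0], [0, [0, 36, 0], 0], [0, [0, 42, 0], 0], [0, [0, 48, 0], 0], [0, [0, 53, 0], 0], [0, [0, 57, 0], 0], [0, [0, 60, 0], 0], [0, [0, 60, 0], 0]])

```text
t: 5.47
eef_pos: [0.5749, 0.0061, 0.0349]
ee_rot: [-0.0, 0.058, 0.998, 0.0]
wrist_force: [0.3, 0.3, -0.8]
opening: 0.0006
finger_force: 0.0
```

```bash
python3 -c "
from h import *
go(38,-87,.07)"
```

```text
[ -38.6 -141.5  -35.2] turn 0.0 now tray [-0.7 54.5] 0.0349 5.4667
```

>>> send_rows(increments=[[0, [0, 0, -20], 0], [0, [-15, -20, -38], 0], [0, [-38, -50, -38], 0], [0, [-38, -80, -38], 0], [0, [-38, -110, -38], 0], [0, [-38, -141, -38], 0], [0, [-38, -141, -38], 0], [0, [-38, -141, -38], 0], [0, [-38, -141, -18], 0], [0, [-38, -141, 0], 0], [0, [-38, -141, 0], 0], [0, [-38, -141, 0], 0]])

```text
t: 6.47
eef_pos: [0.5957, -0.1378, 0.0342]
ee_rot: [-0.001, 0.057, 0.998, 0.0]
wrist_force: [-0.2, 0.3, 0.7]
opening: 0.0004
finger_force: 0.0
```

>>> send_rows(increments=[[0, [0, 6, 0], 0], [0, [0, 12, 0], 0], [0, [0, 18, 0], 0], [0, [0, 24, 0], 0], [0, [0, 31, 0], 0], [0, [0, 38, 0], 0], [0, [0, 45, 0], 0], [0, [0, 52, 0], 0], [0, [0, 59, 0], 0], [0, [0, 66, 0], 0], [0, [0, 73, 0], 0], [0, [0, 80, 0], 0]])

```text
t: 7.47
eef_pos: [0.6057, -0.0588, 0.0349]
ee_rot: [-0.0, 0.058, 0.998, 0.0]
wrist_force: [0.1, 0.0, 0.3]
opening: 0.0001
finger_force: 0.1
```

>>> send_rows(increments=[[0, [0, 7, 0], 0], [0, [0, 14, 0], 0], [0, [0, 21, 0], 0], [0, [0, 28, 0], 0], [0, [0, 34, 0], 0], [0, [0, 40, 0], 0], [0, [0, 46, 0], 0], [0, [0, 52, 0], 0], [0, [0, 57, 0], 0], [0, [0, 61, 0], 0], [0, [0, 61, 0], 0]])

```text
t: 8.38
eef_pos: [0.6127, 0.0019, 0.0349]
ee_rot: [0.0, 0.057, 0.998, 0.0]
wrist_force: [-0.5, -0.5, -0.3]
opening: 0.0005
finger_force: 0.0
```

```bash
python3 -c "
from h import *
go(0,165,.13)"
```

```text
[ 37.3 110.3 -95. ] turn 0.0 now tray [37.4 54.7] 0.0349 8.3833
```

Next I'll raise, move outside the cover well above it, and look. Tip height must stay over 0.13 during the crossing.

>>> send_rows(increments=[[0, [0, 0, -36], 0], [0, [0, 0, -72], 0], [0, [0, 0, -108], 0], [0, [0, 0, -108], 0], [0, [12, 36, -108], 0], [0, [24, 72, -108], 0], [0, [37, 110, -108], 0], [0, [37, 116, -108], 0], [0, [37, 116, -108], 0]])

```text
t: 9.13
eef_pos: [0.5889, 0.1227, 0.1429]
ee_rot: [0.0, 0.056, 0.998, 0.0]
wrist_force: [0.2, -0.5, 0.5]
opening: 0.0002
finger_force: 0.0
```

```bash
python3 -c "
from h import *
save('side','s4.png',(180,140,330,250),5)
save('top','t4.png',(205,160,307,260),6)
go(0,170,.075)"
```

```text
[ 0.6  0.6 67.8] turn 0.0 now tray [  0.5 169.4] 0.1428 9.2333
```

View pics/t4.png

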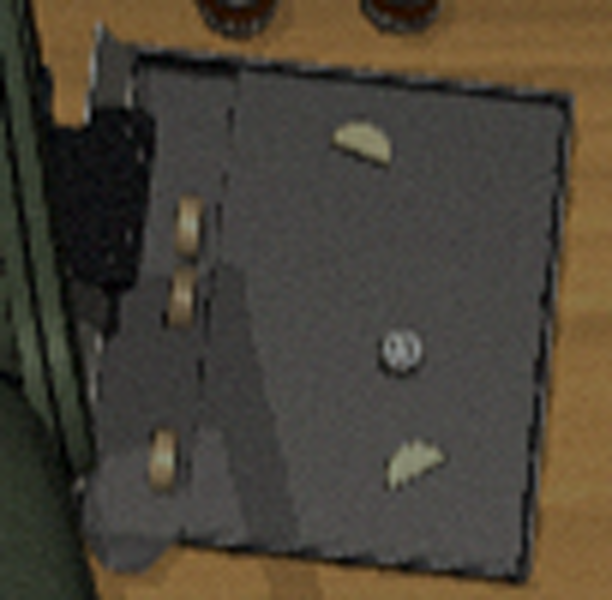

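View pics/s4.png

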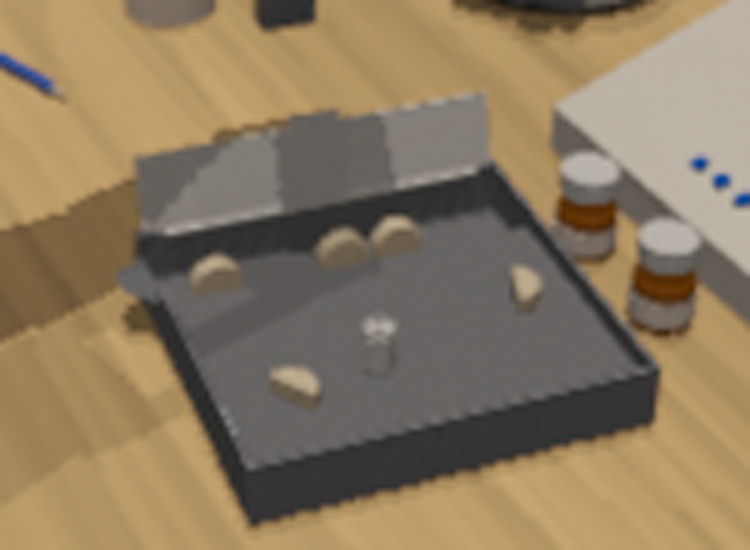

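All three tablets are in the trough, but each stands on edge, at (187, 225), (182, 298) and (163, 460) in the top crop. Their tops would be level with the cover's underside, so I'll measure them and topple them flat.

```bash
python3 -c "
from h import *
d=np.load('tray.npz')
for l in [[(176,225),(202,225),(189,195),(187,258)],[(170,298),(197,298),(184,268),(180,328)],[(150,460),(177,460),(164,430),(160,494)]]:
    print([((crop(*p,z)[:2]-d['t'])@d['R']*1e3).round(0).tolist() for p,z in zip(l,(.044,.044,.028,.028))])
go(37,30,.145)"
```

```text
[[34.0, 79.0], [35.0, 66.0], [54.0, 75.0], [21.0, 72.0]]
[[-3.0, 77.0], [-2.0, 64.0], [16.0, 73.0], [-15.0, 71.0]]
[[-85.0, 78.0], [-84.0, 64.0], [-68.0, 73.0], [-100.0, 72.0]]
[ -36.4 -139.5   -2.1] turn 0.0 now tray [  0.5 169.4] 0.1428 9.2333
```

>>> send_rows(increments=[[0, [-9, -33, 0], 0], [0, [-18, -66, 0], 0], [0, [-27, -99, 0], 0], [0, [-36, -130, 0], 0], [0, [-36, -130, 0], 0], [0, [-36, -130, 36], 0], [0, [-36, -130, 72], 0], [0, [-36, -130, 100], 0], [0, [-36, -130, 105], 0], [0, [-36, -130, 105], 0], [0, [-36, -130, 105], 0]])

```text
t: 10.15
eef_pos: [0.611, -0.0133, 0.039]
ee_rot: [0.001, 0.058, 0.998, 0.0]
wrist_force: [0.1, 0.5, 0.5]
opening: 0.0007
finger_force: 0.0
```

>>> send_rows(increments=[[0, [0, 5, 0], 0], [0, [0, 10, 0], 0], [0, [0, 15, 0], 0], [0, [0, 20, 0], 0], [0, [0, 25, 0], 0], [0, [0, 29, 0], 0], [0, [0, 33, 0], 0], [0, [0, 36, 0], 0], [0, [0, 36, 0], 0], [0, [0, 25, 0], 0], [0, [0, 0, 0], 0], [0, [0, 0, 0], 0]])

```text
t: 11.15
eef_pos: [0.6093, -0.0164, 0.0378]
ee_rot: [-0.0, 0.059, 0.998, -0.001]
wrist_force: [0.3, -1.2, 0.2]
opening: 0.0002
finger_force: 0.0
```

```bash
python3 -c "
from h import *
save('side','s5.png',(180,140,330,250),5)
go(-2,40,.0375)"
```

```text
[38.2  2.4  0.4] turn -0.2 now tray [36.2 37.5] 0.0379 11.2
```

View pics/s5.png

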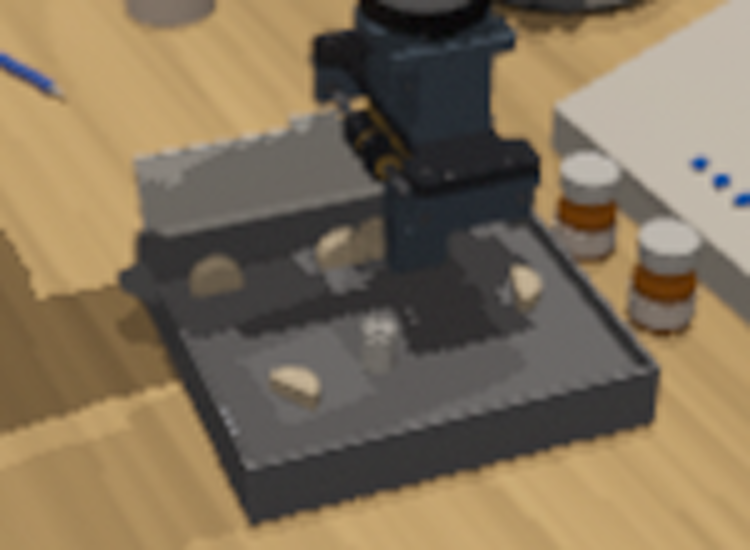

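The swept tablet is mostly hidden; only an edge shows at (370, 238). I'll topple the other two the same way.

>>> send_rows(increments=[[0, [20, 0, 0], 0], [0, [38, 0, 0], 0], [0, [38, 0, 0], 0], [0, [38, 7, 0], 0], [0, [38, 14, 0], 0], [0, [38, 20, 0], 0], [0, [38, 25, 0], 0], [0, [38, 30, 0], 0], [0, [38, 35, 0], 0], [0, [38, 37, 0], 0], [0, [38, 25, 0], 0], [0, [38, 0, 0], 0]])

```text
t: 12.2
eef_pos: [0.5726, -0.0073, 0.0379]
ee_rot: [0.0, 0.056, 0.998, 0.0]
wrist_force: [-0.3, -0.2, 0.0]
opening: 0.0003
finger_force: 0.0
```

>>> send_rows(increments=[[0, [35, 0, 0], 0], [0, [70, 0, 0], 0], [0, [82, 0, 0], 0], [0, [82, 7, 0], 0], [0, [82, 14, 0], 0], [0, [82, 20, 0], 0], [0, [82, 25, 0], 0], [0, [82, 30, 0], 0], [0, [82, 35, 0], 0], [0, [82, 37, 0], 0], [0, [82, 25, 0], 0], [0, [82, 0, 0], 0]])

```text
t: 13.2
eef_pos: [0.4913, 0.002, 0.0379]
ee_rot: [0.0, 0.056, 0.998, 0.0]
wrist_force: [-0.3, 0.2, -1.0]
opening: 0.0005
finger_force: 0.0
```

>>> send_rows(increments=[[0, [82, 0, 0], 0], [0, [0, 0, -36], 0], [0, [0, 0, -72], 0], [0, [0, 0, -106], 0], [0, [0, 0, -106], 0], [0, [-20, 33, -106], 0], [0, [-40, 66, -106], 0], [0, [-60, 99, -106], 0], [0, [-82, 132, -106], 0], [0, [-82, 132, -106], 0]])

```text
t: 14.03
eef_pos: [0.592, 0.127, 0.1434]
ee_rot: [0.002, 0.056, 0.998, 0.002]
wrist_force: [-0.3, -0.2, 0.3]
opening: 0.0005
finger_force: 0.0
```

```bash
python3 -c "
from h import *
a=get_image('side')[:,:,::-1][140:250,180:330];b=get_image('top')[:,:,::-1][160:260,205:307]
f=lambda i,s:cv2.resize(i,s,interpolation=cv2.INTER_CUBIC)
cv2.imwrite('pics/c6.png',np.hstack([f(a,(440,330))[:,:],f(b,(337,330))]))
go(0,170,.075)"
```

```text
[-1.6 -2.  67.9] turn 0.1 now tray [ -1.5 172. ] 0.1429 14.1333
```

View pics/c6.png

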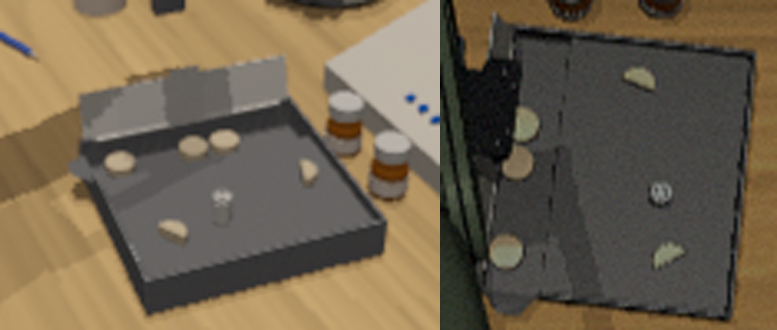

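All three tablets now lie flat in the trough, at (522, 123), (517, 162) and (506, 251) in the right-hand half. The halves and the canister haven't moved and the cover is open. Next I'll push the cover over.

>>> send_rows(increments=[[0, [-1, 0, 34], 0], [0, [-1, 0, 60], 0], [0, [-1, 0, 68], 0], [0, [-1, -7, 68], 0], [0, [-1, -14, 68], 0], [0, [-1, -21, 68], 0], [0, [-1, -28, 68], 0], [0, [-1, -34, 68], 0], [0, [-1, -40, 68], 0], [0, [-1, -46, 68], 0], [0, [-1, -52, 68], 0], [0, [-1, -57, 68], 0]])

```text
t: 15.13
eef_pos: [0.5819, 0.0654, 0.0761]
ee_rot: [0.0, 0.058, 0.998, 0.0]
wrist_force: [-0.1, 0.1, -0.0]
opening: 0.0007
finger_force: 0.1
```

>>> send_rows(increments=[[0, [0, -5, 0], 0], [0, [0, -10, 0], 0], [0, [0, -15, 0], 0], [0, [0, -20, 0], 0], [0, [0, -24, 0], 0], [0, [0, -24, 0], 0], [0, [0, -24, 0], 0], [0, [0, -24, 0], 0], [0, [0, -24, 0], 0]])

```text
t: 15.88
eef_pos: [0.5792, 0.0425, 0.0759]
ee_rot: [0.0, 0.058, 0.998, 0.0]
wrist_force: [-0.3, -0.7, -0.3]
opening: 0.0008
finger_force: 0.0
```

```bash
python3 -c "
from h import *
a=get_image('side')[:,:,::-1][140:250,180:330]
cv2.imwrite('pics/c7.png',cv2.resize(a,None,fx=4,fy=4,interpolation=cv2.INTER_CUBIC))
go(0,95,.075)"
```

```text
[-0.6  3.8  0.9] turn 0.0 now tray [-0.6 91.2] 0.0759 15.9333
```

View pics/c7.png

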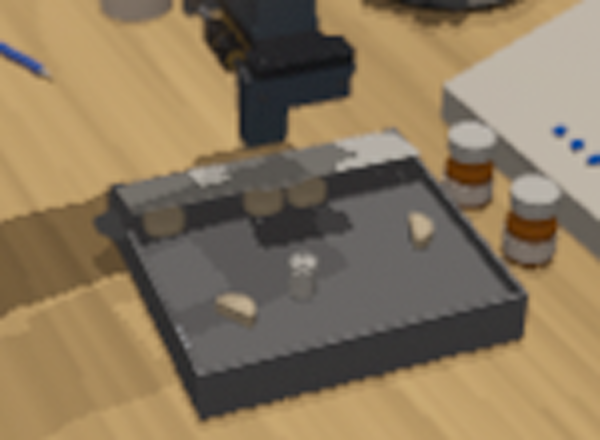

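The cover is about half-way down, over the tablets. I've used up my picture views (c7 was an eleventh, one over the limit of 10), so from here I'll check with numbers only. Next I'll press the cover down to shut.

>>> send_rows(increments=[[0, [0, -5, 0], 0], [0, [0, -10, 3], 0], [0, [0, -15, 7], 0], [0, [0, -18, 12], 0], [0, [0, -20, 16], 0], [0, [0, -21, 20], 0], [0, [0, -21, 24], 0], [0, [0, -21, 26], 0], [0, [0, -21, 27], 0], [0, [0, -21, 28], 0], [0, [0, -21, 28], 0]])

```text
t: 16.85
eef_pos: [0.5767, 0.0215, 0.0478]
ee_rot: [-0.0, 0.058, 0.998, 0.0]
wrist_force: [0.6, -0.2, -0.5]
opening: 0.0003
finger_force: 0.0
```

```bash
python3 -c "
from h import *
go(0,75,.047);print(status.read_state()['wrist_force'])"
```

```text
[-0.6  4.9  0.8] turn -0.0 now tray [-0.6 70.1] 0.0478 16.85
[ 0.58623532 -0.18902101 -0.52532546]
```

>>> send_rows(increments=[[0, [0, 0, -36], 0], [0, [0, 0, -72], 0], [0, [0, 0, -108], 0], [0, [0, 0, -140], 0], [0, [20, 36, -140], 0], [0, [40, 72, -140], 0], [0, [60, 108, -140], 0], [0, [80, 144, -140], 0], [0, [100, 180, -140], 0], [0, [120, 216, -140], 0], [0, [120, 216, -140], 0], [0, [120, 216, -140], 0]])

```text
t: 17.85
eef_pos: [0.4816, 0.2516, 0.1882]
ee_rot: [0.0, 0.056, 0.998, 0.0]
wrist_force: [0.1, -1.0, 0.3]
opening: 0.0006
finger_force: 0.0
```

```bash
python3 -c "
from h import *
d=np.load('tray.npz')
for n in ('top','side'):
    im=cv2.cvtColor(get_image(n),cv2.COLOR_RGB2GRAY).astype(np.float32)
    print(n)
    for x in (-100,-50,40,90):
        v=[]
        for y in range(40,124,4):
            p=proj(n,np.r_[d['R']@[x/1e3,y/1e3]+d['t'],.047 if y>=58 else .03]);v.append(int(cv2.getRectSubPix(im,(1,1),(float(p[0]),float(p[1])))[0,0]))
        print(x,v)
im=get_image('top')
for n,x,y,z in [('can',-18.6,-40,.058),('hT',88,-11,.042),('hL',-73,-51,.042)]:
    p=proj('top',np.r_[d['R']@[x/1e3,y/1e3]+d['t'],z]);print(n,im[round(p[1]),round(p[0])])
s=status.read_state();print(s['eef_pos'],s['t'])"
```

```text
top
-100 [71, 76, 72, 74, 59, 127, 134, 131, 135, 133, 132, 131, 133, 132, 133, 133, 131, 121, 95, 105, 108]
-50 [71, 72, 72, 73, 53, 130, 134, 134, 133, 133, 131, 129, 132, 135, 131, 131, 130, 118, 93, 101, 109]
40 [65, 69, 66, 69, 47, 108, 132, 130, 129, 131, 132, 129, 133, 131, 133, 130, 133, 132, 94, 98, 99]
90 [66, 65, 66, 63, 43, 112, 134, 130, 132, 130, 131, 131, 132, 132, 131, 132, 133, 130, 79, 100, 101]
side
-100 [99, 99, 99, 98, 89, 161, 175, 177, 177, 177, 177, 177, 177, 177, 176, 176, 172, 169, 160, 154, 152]
-50 [99, 99, 99, 98, 85, 160, 172, 176, 176, 176, 177, 177, 177, 177, 177, 177, 168, 167, 165, 163, 161]
40 [99, 99, 99, 100, 85, 161, 174, 177, 177, 177, 177, 176, 176, 176, 177, 176, 175, 175, 168, 160, 157]
90 [100, 100, 100, 97, 80, 160, 174, 176, 176, 176, 176, 176, 176, 176, 176, 175, 172, 168, 158, 150, 147]
can [131 133 132]
hT [131 129  98]
hL [130 132 111]
[0.48286594 0.2488864  0.18803233] 18.0
```

The cover lies flat over y 58..110 in both cameras. The canister and both halves are where they started, and the arm is clear.

```bash
python3 -c "
from h import *
print(workorder.finish_job())"
```

```text
the job is handed in; nothing more can be done
None
```

I swept the three whole tablets into the trough, shut the cover flat over them, left both halves and the canister on the platform, and handed the job in at about 18 s; no verdict came back, and I viewed 11 pictures, one over the limit of 10.

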